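Lock a squeeze-tab dust cap into an open throttle body

ROBOT

A 7-joint arm with a two-finger parallel gripper is mounted at the origin on a cart in front of the work surface, level with it; the furniture and walls round the work are solid. World frame = base frame: x ahead of the robot, y to its left, z up, the work surface at z = 0. Lengths are in m, angles in rad, forces in N, time in s.
With the tool pointing down it reaches from about 0.425 to 0.875 m from the base axis. Payload 8.4 kg.
Tool frame: the origin (TCP) lies at the centre of the arm's flange, where the gripper is bolted on; the fingertips stand 182 mm ahead of it and the grasp point (between the pads) lies 164 mm ahead of it; z points along the fingers, y is the line along which they close (so a half turn about z gives the same grasp; the last joint's range is limited). The gripper opens to 87 mm and grips with 3 to 60 N. Pads are 19 mm wide; open, the fingers measure 117 mm over their backs; the gripper's body (75 mm by 190 mm) begins 51 mm behind the grasp point.
Start: joints at [1.138, 0.333, 0.04, 1.465, -0.013, 1.343, -0.059], TCP at [0.213, -0.614, 0.405] pointing down, gripper open.
Joint ranges: [-2.58, 2.58], [-0.38, 2.09], [-1.3, 1.39], [0.25, 2.4], [-1.5, 4.64], [0.08, 2.09], [-2.65, 2.65]. Speed limits (rad/s): [2.22, 2.22, 2.79, 2.79, 3.14, 3.14, 3.14].

INTERFACE

Orientations are given as a unit quaternion [x, y, z, w].
In Python, from bench import * gives the robot as it stands. The module is installed in compiled form; this text tells all that it offers.
- The arm moves only by the tool drive_tool, never from a script. Its argument "rows" is a list that holds one entry, the list of rows, each a list of 7 numbers: the shift along the tool's x, y, z normalised to -1 to 1, where 1 is 0.025 m, then the turn, a rotation vector about the tool's x, y, z normalised to -1 to 1, where 1 is 0.12 rad, then the opening, from -1 (shut) to 1 (fully open), so that 0 is half open. In form: [[[x, y, z, wx, wy, wz, hand], ...]]. A call has exactly 8 rows; each row shifts and turns the commanded pose from where the row before left it, along the tool's axes as they then stand; what a row does not reach is not made up. A row lasts 1/12 s, in which the tool goes at most 41.7 mm and 7.16 degrees, less where a joint would pass 70% of its speed; a pose out of reach is approached as far as the arm can. A call with a number of a shift or a turn outside -1 to 1 is refused whole. A call with a gripper value outside its range is refused whole. The fingers move at their own pace and stop on an object; "grip_force" is the grip in N (left out, the last holds). Time passes only in rows, so rows that do not move let the fingers close, or fill a call up. It gives the time, the measured TCP pose, the force, the opening and the grip force at its end, in the units of the state.
- observe(): the state, without advancing time (a new reading comes with each control period).
- get_image(name): name is "side" or "top"; returns the picture (384x512x3 uint8, blue, green, red); there is no depth.
- camera_model(name): a dict with "K" (3x3 intrinsics, pixels), "k1" (the pictures are not rectified: a ray, as slopes to the right and down, at radius r is drawn at 1 + k1 r^2 times it, then the intrinsics apply), "rvec" (rotation vector, rad) and "tvec" (3), from world to camera coordinates, as OpenCV has them. Camera axes: x right, y down, z forward; pixel columns grow to the right and rows downward; lengths in m; the calibration is good to about 2 mm. A picture is of the moment at which its call begins. camera_model takes no time and is no camera call.
- sign_off(): hands the job in; it is judged then, once.
The state is a dict: "t": time; "joint_pos": joint angles; "joint_vel": joint speeds; "tau": joint torques, N m; "position": TCP position; "eef_rot": TCP orientation; "ft_force": force on the tool from outside, world axes, zero at the start; "ft_torque": the same for the moment, N m; "width": opening from 0.0 (shut) to 1.0 (fully open); "finger_force": force on a finger pad.
Only numpy, scipy, OpenCV 4.12 (cv2) and the standard library are available. Lean on these libraries where they do the work, as an engineer would, in place of code of your own. Each camera call takes 0.05 s, during which the arm holds its last target. There are 200 camera calls.

TASK

Blank off the open throttle body so that no grit falls into it during the rebuild: pick up the black dust cap by squeezing its two sprung finger tabs together, feel it into the throttle mouth and, with the tabs still squeezed, press it gently but fully home against the rubber seal, then let go so that the tabs spring out under the lip and the cap stays locked. The throttle body is only pushed by hand into its rubber boot, so its mouth is several millimetres off, sideways and in height, from where its plate suggests: find it by feel, never lean on it with more than about 40 N (a firm thumb), and leave the oil cap, bearing and sprocket where they lie.

Things in the scene. Friction and masses are not known exactly. Their poses are not given: they have to be found in the camera images.
- intake: Intake fixed to the table: steel plate 120x104x10 mm, flange, black rubber boot and, upright in the boot and turned anyhow, an aluminium throttle body open at the top. Origin: centre of the plate's underside, z up. The throttle's black side box and cable quadrant reach 70 mm from the origin and stay 11 mm below the mouth. The mouth itself is NOT measured: see the two points.
- mouth_nominal (a point): Point 110 mm above the plate's centre, fixed to the plate. The true mouth (hole centre, at the top of its lip, axis vertical) stands 4 to 8 mm off it sideways, in any direction, and up to 3.5 mm higher or lower. Mouth: round hole 54 mm diameter in a lip 4 mm thick and 80 mm wide; below the lip a groove 66 mm wide, 11 mm high, all round; free depth 19 mm or more.
- seal_nominal (a point): Point 114 mm above the plate's centre, fixed to the plate: top of the rubber seal ring (63 to 74 mm diameter) that lies on the lip round the mouth, if the mouth stood true (it shifts with the mouth). The seal stands 4 mm proud of the lip; pressing it flat takes about 8 N, then the lip stops the cap hard; it springs back.
- cap: Black plastic dust cap, loose, about 100 g, standing on its spigot. Origin: centre of the spigot's underside, z up. Spigot 52 mm diameter, z 0 to 16 mm, 1 mm chamfer at its foot; flange 76 mm diameter, z 16 to 20 mm; two upright finger tabs on top. Any yaw fits the mouth. Pressed flat on the lip, its origin is 16 mm below the lip's top.
- cap_grip (a point): Point midway between the cap's two finger tabs, 34 mm above the cap's origin; axes as the cap's. Tabs: upright wings 24 mm wide (along x), from 13 mm below to 13 mm above this point; outer faces at y = +22.5 and -22.5 mm when free, +17 and -17 mm when squeezed to their stops. The flange's top is 14 mm below this point.
- cap_lugs (a point): Point on the cap's axis, 6 mm above its origin, level with the middle of the two square lugs (7 mm high, 14 mm wide), one on each tab: they reach 30 mm from the axis along +y and -y when free, and lie inside the spigot when squeezed. Free lugs cannot pass the lip. With the cap pressed flat they are 2.5 mm under the lip; let go, the seal lifts the cap until they bear under it.
- tab_l (a joint): Finger tab on the cap's +y side: 0 m when sprung out, 0.0055 m when squeezed in to its stop; spring force about 4 N free, 10 N at the stop.
- tab_r (a joint): Finger tab on the cap's -y side, the same: 0 out, 0.0055 m squeezed in.
- oil_cap: Black oil filler cap, 34 mm diameter, 18 mm high, loose bystander; origin at the centre of its underside.
- bearing: Steel ball bearing lying flat, 40 mm diameter, 11 mm high, loose bystander; origin at the centre of its underside.
- cam_sprocket: Flat toothed sprocket, 60 mm diameter, 4 mm thick, loose bystander; origin at the centre of its underside.
Things that resemble listed ones, but are neither listed nor needed, are in the scene too. Of the things like the cap, leave any that is turquoise; of the rest the smaller one is meant.

How it is judged:
On the way, in this order (a step that is already met when the one before it is completed fails the run):
1. the cap is lifted with both tabs squeezed in (height (world z) of cap above 0.03 m and value of joint each of tab_l, tab_r above 0.0035 m), for 0.2 s.
2. the cap is down in the mouth with both tabs still squeezed in (z of cap in the frame of intake below 0.102 m and horizontal distance between cap and intake below 0.012 m and value of joint each of tab_l, tab_r above 0.0027 m), for 0.05 s.
At the end, for the whole second after the job is handed in: The cap sits level (within 0.06 rad) in the throttle mouth, its origin less than 102 mm above the plate's underside and within 12 mm of the plate's axis, both tabs sprung out to within 1.8 mm of their free position (lugs locked under the lip), at rest and let go (z of cap in the frame of intake below 0.102 m and horizontal distance between cap and intake below 0.012 m and angle between cap's own z axis and vertical below 0.06 rad and value of joint each of tab_l, tab_r below 0.0018 m and linear speed of cap below 0.01 m/s); the robot touches nothing.
It fails at once if the cap presses on the throttle body with more than 40 N (contact force between cap and intake above 40 N).
It fails at once if the oil cap is moved by more than 20 mm (distance of oil_cap from where it was at the start of the episode above 0.02 m).
It fails at once if the bearing is moved by more than 20 mm (distance of bearing from where it was at the start of the episode above 0.02 m).
It fails at once if the sprocket is moved by more than 20 mm (distance of cam_sprocket from where it was at the start of the episode above 0.02 m).
It also fails if it takes over 64 s, if anything falls off the work surface, if the arm or the gripper's body presses on something with over 40 N, if the wrist force passes 120 N, or if a joint passes its speed limit or range.

## Working session

There is one attempt and no reset: what is moved stays moved. The work goes in short steps, Python scripts to look and compute and a tool call to move; the robot and the scene stay as the last step left them, time stands still between calls to the robot, and variables do not carry over. Pictures are saved under pics/ and viewed, at most 10 in all, crops included, and the job is handed in when it is done.

Besides the shell and the picture viewer there is one more tool, called after "Emit:" in YAML: its name, and indented under it one key for each argument. drive_tool: Moves the arm, as the interface text tells. Scaled input: -1 to 1 covers 0.025 m each way for a shift and 0.12 rad each way for a turn. Its arguments: {"type":"object","properties":{"rows":{"type":"array","items":{"type":"array","items":{"type":"array","items":{"type":"number","minimum":-1,"maximum":1}}}},"grip_force":{"type":"number"}},"required":["rows"]}

```bash
mkdir -p pics; cat > h.py <<'E'
from bench import *
import numpy as np, cv2
def cam(n):
    m=camera_model(n); return np.array(m["K"],float),float(m["k1"]),cv2.Rodrigues(np.array(m["rvec"],float))[0],np.array(m["tvec"],float).ravel()
def proj(n,P):
    K,k,R,t=cam(n); c=R@np.array(P,float)+t; s=c[:2]/c[2]; s=s*(1+k*(s@s)); return (K@[s[0],s[1],1])[:2]
def ray(n,uv):
    K,k,R,t=cam(n); d=np.linalg.solve(K,[uv[0],uv[1],1])[:2]; s=d.copy()
    for _ in range(30): s=d/(1+k*(s@s))
    return -R.T@t, R.T@np.array([s[0],s[1],1])
def atz(n,uv,z):
    o,d=ray(n,uv); return o+d*(z-o[2])/d[2]
E
python3 - <<'E'
from h import *
for n in("top","side"):
    cv2.imwrite(f"pics/{n}0.png",get_image(n)); o,d=ray(n,(256,192)); print(n,o.round(3),d.round(3),cam(n)[:2])
s=observe(); print({k:np.round(v,3) for k,v in s.items()})
E
```

```text
top [0.331 0.086 0.983] [ 0.182  0.001 -0.983] (array([[380.63698585,   0.        , 255.21348205],
       [  0.        , 380.63698585, 191.90931185],
       [  0.        ,   0.        ,   1.        ]]), -0.08865337758982626)
side [0.072 0.805 0.426] [ 0.481 -0.811 -0.334] (array([[366.36768329,   0.        , 256.30269406],
       [  0.        , 366.36768329, 197.02365092],
       [  0.        ,   0.        ,   1.        ]]), -0.04913662272241001)
{'t': np.float64(0.1), 'joint_pos': array([ 1.138,  0.334,  0.04 ,  1.466, -0.013,  1.343, -0.058]), 'joint_vel': array([ 0.   ,  0.   , -0.   , -0.004,  0.   ,  0.001,  0.   ]), 'tau': array([ 4.0000e-03, -6.5781e+01,  1.3400e+00, -4.0471e+01, -6.0000e-02,
        4.1000e-02,  0.0000e+00]), 'position': array([ 0.213, -0.614,  0.404]), 'eef_rot': array([ 0.986,  0.166, -0.   , -0.001]), 'ft_force': array([ 0.38 , -0.086, -0.818]), 'ft_torque': array([ 0.013, -0.037, -0.016]), 'finger_force': np.float64(0.0), 'width': np.float64(0.998)}
```

View pics/top0.png

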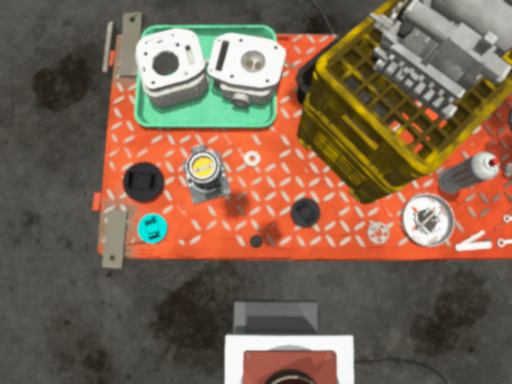

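View pics/side0.png

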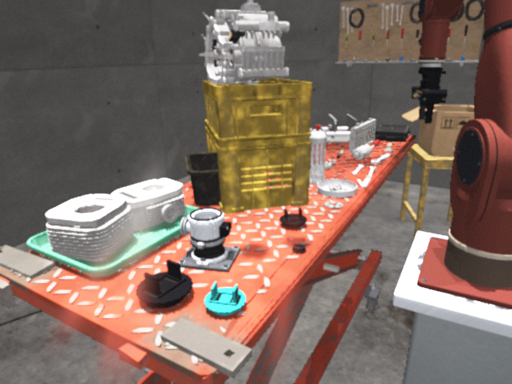

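Candidates in the top view are black at (144,182), turquoise at (152,228) and black at (305,212). Turquoise is excluded, and of the two black ones (305,212) is the smaller. I'll confirm with a crop and mark what the measured geometry predicts.

```bash
python3 - <<'E'
from h import *
t=cv2.imread("pics/top0.png"); s=cv2.imread("pics/side0.png")
f=lambda im,x,y,w,h,k:cv2.resize(im[y:y+h,x:x+w],(w*k,h*k),interpolation=cv2.INTER_CUBIC)
a=np.hstack([f(t,280,190,50,44,8),f(s,270,195,50,44,8)])
b=np.hstack([f(t,175,140,66,66,6)[:248*2-250+0] if 0 else cv2.resize(t[140:206,175:241],(400,248*400//400)) ,cv2.resize(s[200:275,175:250],(400,248))])
cv2.imwrite("pics/c1.png",a)
c=np.hstack([f(t,175,140,60,66,6),f(s,175,200,70,72,6)[:396]])
cv2.imwrite("pics/c2.png",c)
P=atz("top",(305,212),.02);print(P, atz("top",(144,182),.02),atz("side",(293,218),.02),atz("top",(205,167),.11),atz("side",(207,215),.11))
for p in ((276,212),): pass
for l,r,n in(((291,212),(320,212),.02),((124,182),(164,182),.02)): print(np.linalg.norm(atz("top",l,n)-atz("top",r,n)))
E
```

```text
[ 0.45793756 -0.03892834  0.02      ] [0.53341307 0.37856614 0.02      ] [ 0.45696354 -0.04133314  0.02      ] [0.55161313 0.20745885 0.11      ] [0.54718629 0.21785087 0.11      ]
0.07422322590355031
0.10599756142672234
```

View pics/c1.png

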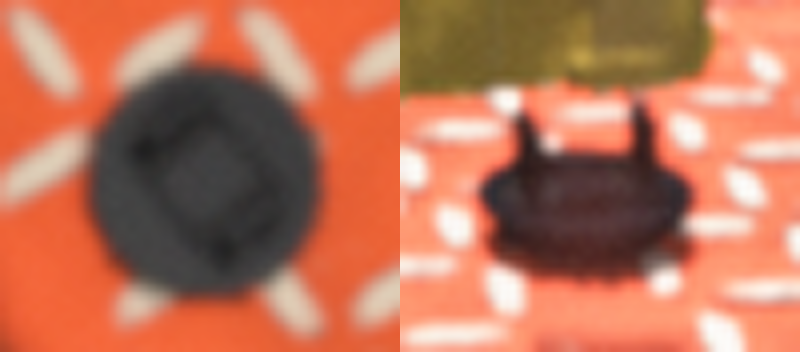

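View pics/c2.png

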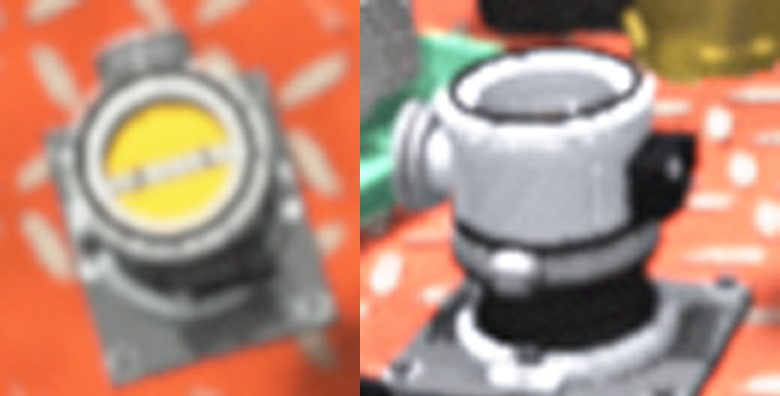

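Confirmed: the small black cap at (305,212), with a flange of about 74–76 mm and two tabs. Next I'll get the yaw from the tab tops and triangulate the mouth ring, at top (204.3,167) and side (205.8,214).

```bash
python3 - <<'E'
from h import *
for n,a,b in(("side",(285.25,208.75),(300,208.1)),("top",(301.9,206.25),(311,218.1))):
    for z in(.047,.035):
        A,B=atz(n,a,z),atz(n,b,z);d=A-B;print(n,z,A.round(4),B.round(4),((A+B)/2).round(4),np.linalg.norm(d).round(4),np.degrees(np.arctan2(d[1],d[0])).round(1))
# cap outline: flange segmentation in top
t=cv2.imread("pics/top0.png");g=t[190:234,280:330].max(2)<110
c=max(cv2.findContours(g.astype(np.uint8),0,1)[0],key=cv2.contourArea);e=cv2.fitEllipse(c);print(e)
print("flange",atz("top",(e[0][0]+280,e[0][1]+190),.019))
# mouth
for u in((204.3,167),):
  for v in((205.8,214.2),(205.8,215)):
    o,d=ray("top",u);p,q=ray("side",v);M=np.stack([d,-q],1);s=np.linalg.lstsq(M,p-o,rcond=None)[0];print(o+d*s[0],p+q*s[1],atz("top",u,.114),atz("side",v,.114))
# plate corners top (z=.01)
C=[(175+x/6,140+y/6) for x,y in((118,382),(335,318),(262,75),(50,135))]
P=np.array([atz("top",c,.01) for c in C]);print(P.round(4));print("plate c",((P[0]+P[2])/2).round(4),P.mean(0).round(4),[np.linalg.norm(P[i]-P[i-1]).round(4) for i in range(4)])
print("oil",atz("top",(256,241),.018),"bearing",atz("top",(252,158),.011),"spr",atz("top",(378,232),.004))
print("arm yaw", observe()["eef_rot"])
E
```

```text
side 0.047 [ 0.4766 -0.0327  0.047 ] [ 0.4427 -0.0552  0.047 ] [ 0.4596 -0.0439  0.047 ] 0.0407 33.5
side 0.035 [ 0.4894 -0.0592  0.035 ] [ 0.4544 -0.0824  0.035 ] [ 0.4719 -0.0708  0.035 ] 0.042 33.5
top 0.047 [ 0.4687 -0.0279  0.047 ] [ 0.4392 -0.0501  0.047 ] [ 0.454 -0.039  0.047] 0.0369 36.9
top 0.035 [ 0.4705 -0.0294  0.035 ] [ 0.4406 -0.0518  0.035 ] [ 0.4556 -0.0406  0.035 ] 0.0374 36.9
((25.06950569152832, 22.441709518432617), (27.016021728515625, 27.573213577270508), 179.7484130859375)
flange [ 0.45693375 -0.03921833  0.019     ]
[0.55240091 0.20956629 0.10684987] [0.55553955 0.21154962 0.10792415] [0.55059277 0.20855482 0.114     ] [0.5462924  0.22289232 0.114     ]
[0.55286666 0.20982683 0.10500812] [0.55567554 0.21159957 0.10596922] [0.55059277 0.20855482 0.114     ] [0.5435244  0.22649891 0.114     ]
[[0.4789 0.2452 0.01  ]
 [0.5077 0.1519 0.01  ]
 [0.6168 0.1863 0.01  ]
 [0.5889 0.2794 0.01  ]]
plate c [0.5479 0.2158 0.01  ] [0.5481 0.2157 0.01  ] [np.float64(0.1152), np.float64(0.0976), np.float64(0.1144), np.float64(0.0972)]
oil [0.38368262 0.08558987 0.018     ] bearing [0.6019031  0.09767223 0.011     ] spr [ 0.40875915 -0.23030741  0.004     ]
arm yaw [ 9.86107206e-01  1.66108548e-01 -1.67423171e-04 -7.06741986e-04]
```

```bash
cat >> h.py <<'E'
def plan(p,yaw_y=None):
    """units for tool-axis shift to world TCP p; yaw of tool y (deg)"""
    s=observe(); from scipy.spatial.transform import Rotation as Ro
    R=Ro.from_quat(s["eef_rot"]).as_matrix(); d=np.array(p)-s["position"]
    y=np.degrees(np.arctan2(R[1,1],R[0,1])); print("t",s["t"],"pos",s["position"].round(4),"tilt",R[:2,2].round(4),"yaw_y",y.round(2),"F",np.round(s["ft_force"],2),"w",round(float(s["width"]),3))
    print("shift units",(R.T@d/.025).round(2), "turn z units", None if yaw_y is None else ((-(yaw_y-y+180)%360-180)/np.degrees(.12)).round(2))
E
python3 - <<'E'
from h import *
c=atz("top",(367,200),0);print("crate corner",c,atz("side",(272,208),0))
for z in(.2,.25,.3,.35,.4):print(z,proj("top",[c[0],c[1],z]),proj("side",[c[0],c[1],z]))
print("bottle",atz("top",(485,165),.2))
plan([.40,-.12,.46]);plan([.457,-.0405,.30],35)
E
```

```text
crate corner [ 0.49327162 -0.20616252  0.        ] [ 5.65944854e-01 -1.23681391e-01 -5.55111512e-17]
0.2 [393.78210721 184.79720217] [305.76695425 140.99257379]
0.25 [402.58178291 179.7819306 ] [306.1349353  124.25343855]
0.3 [412.55330962 174.08627808] [306.50326273 107.01573952]
0.35 [423.93975224 167.56574263] [306.87106741  89.26921685]
0.4 [437.05305099 160.03347201] [307.23734002  71.00476649]
bottle [ 0.53947316 -0.41609557  0.2       ]
t 0.1 pos [ 0.2129 -0.614   0.4039] tilt [-0.0006  0.0013] yaw_y -70.88 F [ 0.38 -0.09 -0.82] w 0.998
shift units [ 13.54 -16.22  -2.22] turn z units None
t 0.1 pos [ 0.2129 -0.614   0.4039] tilt [-0.0006  0.0013] yaw_y -70.88 F [ 0.38 -0.09 -0.82] w 0.998
shift units [ 16.74 -18.47   4.18] turn z units -15.4
```

Emit:
drive_tool:
  rows:
    - [[0.85, -1, -0.3, 0, 0, 0, 1], [0.85, -1, -0.3, 0, 0, 0, 1], [0.85, -1, -0.3, 0, 0, 0, 1], [0.85, -1, -0.3, 0, 0, 0, 1], [0.85, -1, -0.3, 0, 0, 0, 1], [0.85, -1, -0.3, 0, 0, 0, 1], [0.85, -1, -0.3, 0, 0, 0, 1], [0.85, -1, -0.3, 0, 0, 0, 1]]
  grip_force: 25

```text
t: 0.77
position: [0.3083, -0.3678, 0.4648]
eef_rot: [0.986, 0.166, -0.0, -0.0]
ft_force: [0.3, -0.2, 0.5]
width: 1.005
finger_force: 0.0
```

Emit:
drive_tool:
  rows:
    - [[0.85, -1, -0.3, 0, 0, 0, 1], [0.85, -1, -0.3, 0, 0, 0, 1], [0.85, -1, -0.3, 0, 0, 0, 1], [0.85, -1, -0.3, 0, 0, 0, 1], [0.85, -1, -0.3, 0, 0, 0, 1], [0.85, -1, -0.3, 0, 0, 0, 1], [0.85, -1, -0.3, 0, 0, 0, 1], [0.85, -1, -0.3, 0, 0, 0, 1]]

```text
t: 1.43
position: [0.4032, -0.1231, 0.525]
eef_rot: [0.986, 0.166, -0.0, 0.0]
ft_force: [1.4, -0.5, 1.2]
width: 1.0
finger_force: 0.0
```

```bash
python3 -c "
from h import *
plan([.457,-.0405,.32],35)"
```

```text
t 1.4333 pos [ 0.4032 -0.1231  0.525 ] tilt [-0.0002 -0.0002] yaw_y -70.88 F [ 1.37 -0.47  1.22] w 1.0
shift units [ 3.12 -2.42  8.2 ] turn z units -15.4
```

Emit:
drive_tool:
  rows:
    - [[0.8, -0.6, 0.5, 0, 0, 0, 1], [0.8, -0.6, 0.5, 0, 0, 0, 1], [0.8, -0.6, 0.5, 0, 0, 0, 1], [0.7, -0.6, 0.5, 0, 0, 0, 1], [0, 0, 1, 0, 0, -0.9, 1], [0, 0, 1, 0, 0, -0.9, 1], [0, 0, 1, 0, 0, -0.9, 1], [0, 0, 1, 0, 0, -0.9, 1]]

```text
t: 2.1
position: [0.4564, -0.0425, 0.3734]
eef_rot: [0.927, 0.376, -0.0, -0.0]
ft_force: [1.3, -0.2, -0.2]
width: 1.0
finger_force: 0.0
```

Emit:
drive_tool:
  rows:
    - [[0, 0, 1, 0, 0, -0.9, 1], [0, 0, 1, 0, 0, -0.9, 1], [0, 0, 0, 0, 0, -0.9, 1], [0, 0, 0, 0, 0, -0.9, 1], [0, 0, 0, 0, 0, -0.9, 1], [0, 0, 0, 0, 0, -0.9, 1], [0, 0, 0, 0, 0, -0.9, 1], [0, 0, 0, 0, 0, -0.9, 1]]

```text
t: 2.77
position: [0.4565, -0.0427, 0.3245]
eef_rot: [0.684, 0.729, -0.0, -0.0]
ft_force: [0.4, -0.8, -0.1]
width: 1.002
finger_force: 0.0
```

Emit:
drive_tool:
  rows:
    - [[0, 0, 0, 0, 0, -0.9, 1], [0, 0, 0, 0, 0, -0.9, 1], [0, 0, 0, 0, 0, -0.9, 1], [0, 0, 0, 0, 0, -0.9, 1], [0, 0, 0, 0, 0, -0.9, 1], [0, 0, 0, 0, 0, -0.1, 1], [0, 0, 0, 0, 0, 0, 1], [0, 0, 0, 0, 0, 0, 1]]

```text
t: 3.43
position: [0.4566, -0.0427, 0.3247]
eef_rot: [0.463, 0.886, -0.0, -0.0]
ft_force: [0.6, 0.5, 0.3]
width: 0.998
finger_force: 0.0
```

```bash
python3 - <<'E'
from h import *
plan([.457,-.0405,.27],35)
t=get_image("top");s=get_image("side")
f=lambda im,x,y,w,h,k:cv2.resize(im[y:y+h,x:x+w],(w*k,h*k),interpolation=cv2.INTER_CUBIC)
cv2.imwrite("pics/c3.png",np.hstack([f(t,265,170,80,80,5),f(s,255,165,80,80,5)]))
E
```

```text
t 3.4333 pos [ 0.4566 -0.0427  0.3247] tilt [-0.0002  0.0001] yaw_y 34.81 F [0.62 0.46 0.31] w 0.998
shift units [0.06 0.06 2.19] turn z units -0.03
```

View pics/c3.png

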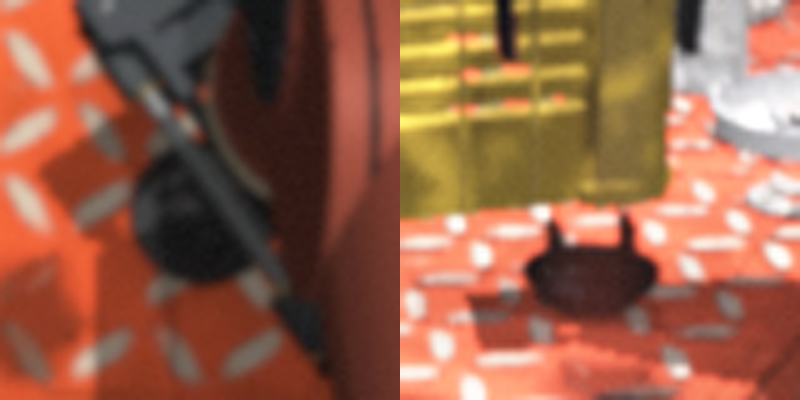

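Emit:
drive_tool:
  rows:
    - [[0.06, 0.05, 0.7, 0, 0, 0, 1], [0, 0, 0.7, 0, 0, 0, 1], [0, 0, 0.7, 0, 0, 0, 1], [0, 0, 0.7, 0, 0, 0, 1], [0, 0, 0.6, 0, 0, 0, 1], [0, 0, 0.6, 0, 0, 0, 1], [0, 0, 0.5, 0, 0, 0, 1], [0, 0, 0.2, 0, 0, 0, 1]]

```text
t: 4.2
position: [0.4562, -0.0408, 0.2057]
eef_rot: [0.462, 0.887, -0.0, -0.001]
ft_force: [-0.7, 0.3, 0.5]
width: 1.002
finger_force: 0.0
```

Emit:
drive_tool:
  rows:
    - [[0, 0, 0, 0, 0, 0, 0.3], [0, 0, 0, 0, 0, 0, 0.1], [0, 0, 0, 0, 0, 0, -0.1], [0, 0, 0, 0, 0, 0, -0.3], [0, 0, 0, 0, 0, 0, -1], [0, 0, 0, 0, 0, 0, -1], [0, 0, 0, 0, 0, 0, -1], [0, 0, 0, 0, 0, 0, -1]]

```text
t: 4.87
position: [0.457, -0.0407, 0.2076]
eef_rot: [0.462, 0.887, 0.0, 0.0]
ft_force: [-0.7, -0.7, 2.6]
width: 0.481
finger_force: 6.1
```

```bash
python3 - <<'E'
from h import *
plan([.457,-.0405,.27],35);s=observe();print(s["finger_force"],s["width"]*87)
E
```

```text
t 4.8667 pos [ 0.457  -0.0407  0.2076] tilt [ 0.0005 -0.0001] yaw_y 35.01 F [-0.74 -0.72  2.62] w 0.481
shift units [ 0.01  0.01 -2.5 ] turn z units 0.0
6.057008095672245 41.827593940254324
```

Emit:
drive_tool:
  rows:
    - [[0, 0, 0, 0, 0, 0, -1], [0, 0, 0, 0, 0, 0, -1], [0, 0, 0, 0, 0, 0, -1], [0, 0, 0, 0, 0, 0, -1], [0, 0, 0, 0, 0, 0, -1], [0, 0, 0, 0, 0, 0, -1], [0, 0, 0, 0, 0, 0, -1], [0, 0, 0, 0, 0, 0, -1]]

```text
t: 5.53
position: [0.4571, -0.0407, 0.2078]
eef_rot: [0.462, 0.887, -0.0, 0.0]
ft_force: [-2.2, 0.1, 8.5]
width: 0.384
finger_force: 24.6
```

Emit:
drive_tool:
  rows:
    - [[0, 0, -0.3, 0, 0, 0, -1], [0, 0, -0.5, 0, 0, 0, -1], [0, 0, -0.8, 0, 0, 0, -1], [0, 0, -1, 0, 0, 0, -1], [0, 0, -1, 0, 0, 0, -1], [0, 0, -1, 0, 0, 0, -1], [0, 0, -0.7, 0, 0, 0, -1], [0, 0, -0.5, 0, 0, 0, -1]]

```text
t: 6.2
position: [0.457, -0.0406, 0.3545]
eef_rot: [0.462, 0.887, 0.0, 0.001]
ft_force: [-0.2, -0.6, -0.6]
width: 0.377
finger_force: 24.4
```

Emit:
drive_tool:
  rows:
    - [[0, 0, -0.2, 0, 0, 0, -1], [0, 0, 0, 0, 0, 0, -1], [0, 0, 0, 0, 0, 0, -1], [0, 0, 0, 0, 0, 0, -1], [0, 0, 0, 0, 0, 0, -1], [0, 0, 0, 0, 0, 0, -1], [0, 0, 0, 0, 0, 0, -1], [0, 0, 0, 0, 0, 0, -1]]

```text
t: 6.87
position: [0.4568, -0.0407, 0.3569]
eef_rot: [0.462, 0.887, 0.0, -0.0]
ft_force: [0.1, -0.1, -1.3]
width: 0.377
finger_force: 24.4
```

```bash
python3 - <<'E'
from h import *
plan([.552,.209,.36],35);s=observe();print(s["finger_force"],s["width"]*87,s["ft_torque"])
m=get_image("side")
cv2.imwrite("pics/c4.png",cv2.resize(m[100:220,190:350],(800,600),interpolation=cv2.INTER_CUBIC))
E
```

```text
t 6.8667 pos [ 0.4568 -0.0407  0.3569] tilt [-0.0006  0.0003] yaw_y 35.01 F [ 0.11 -0.1  -1.29] w 0.377
shift units [ 6.    8.85 -0.12] turn z units 0.0
24.446211695644706 32.767187558663906 [ 0.0301375  -0.11882126 -0.05315692]
```

View pics/c4.png

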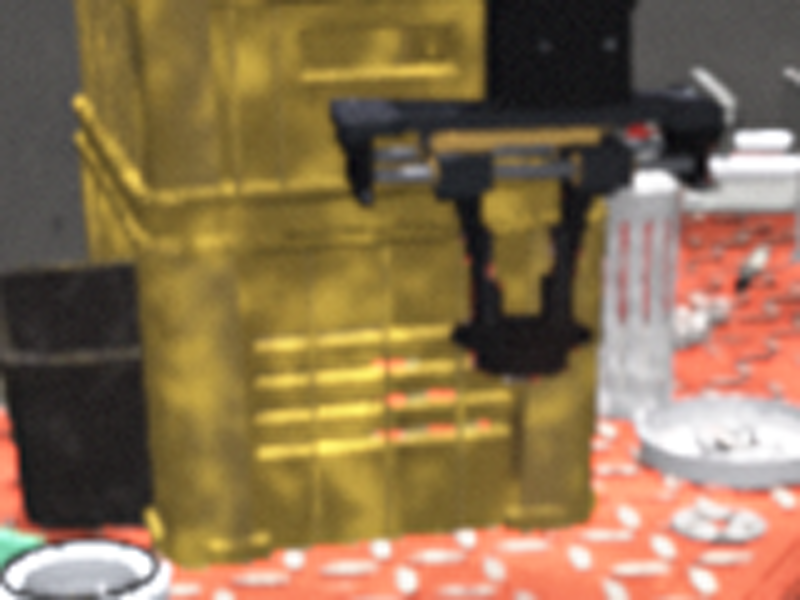

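The cap is held level with both tabs squeezed (33 mm opening). Moving over the mouth.

Emit:
drive_tool:
  rows:
    - [[0.4, 0.6, 0, 0, 0, 0, -1], [0.7, 1, 0, 0, 0, 0, -1], [0.7, 1, 0, 0, 0, 0, -1], [0.7, 1, 0, 0, 0, 0, -1], [0.7, 1, 0, 0, 0, 0, -1], [0.7, 1, 0, 0, 0, 0, -1], [0.7, 1, 0, 0, 0, 0, -1], [0.7, 1, 0, 0, 0, 0, -1]]

```text
t: 7.58
position: [0.5369, 0.178, 0.3572]
eef_rot: [0.462, 0.887, 0.0, 0.0]
ft_force: [0.2, -0.5, -0.8]
width: 0.382
finger_force: 24.4
```

Emit:
drive_tool:
  rows:
    - [[0.5, 0.8, 0, 0, 0, 0, -1], [0.2, 0.45, 0, 0, 0, 0, -1], [0, 0, 0.1, 0, 0, 0, -1], [0, 0, 0.1, 0, 0, 0, -1], [0, 0, 0.1, 0, 0, 0, -1], [0, 0, 0.1, 0, 0, 0, -1], [0, 0, 0, 0, 0, 0, -1], [0, 0, 0, 0, 0, 0, -1]]

```text
t: 8.25
position: [0.552, 0.208, 0.3472]
eef_rot: [0.462, 0.887, -0.0, 0.0]
ft_force: [-0.1, -0.2, -0.5]
width: 0.379
finger_force: 24.4
```

```bash
python3 - <<'E'
from h import *
plan([.552,.209,.345],35);s=observe();print(s["finger_force"],s["width"]*87,s["ft_torque"])
m=get_image("side");t=get_image("top");cv2.imwrite("pics/s5.png",m)
f=lambda im,x,y,w,h,k:cv2.resize(im[y:y+h,x:x+w],(w*k,h*k),interpolation=cv2.INTER_CUBIC)
cv2.imwrite("pics/c5.png",np.hstack([f(m,165,170,80,80,6),f(t,180,135,50,80,6)]))
E
```

```text
t 8.25 pos [0.552  0.208  0.3472] tilt [-0.     -0.0007] yaw_y 34.93 F [-0.05 -0.24 -0.5 ] w 0.379
shift units [0.03 0.02 0.09] turn z units -0.01
24.446218818980014 33.011680202955375 [ 0.02009826 -0.14277507 -0.01469237]
```

View pics/c5.png

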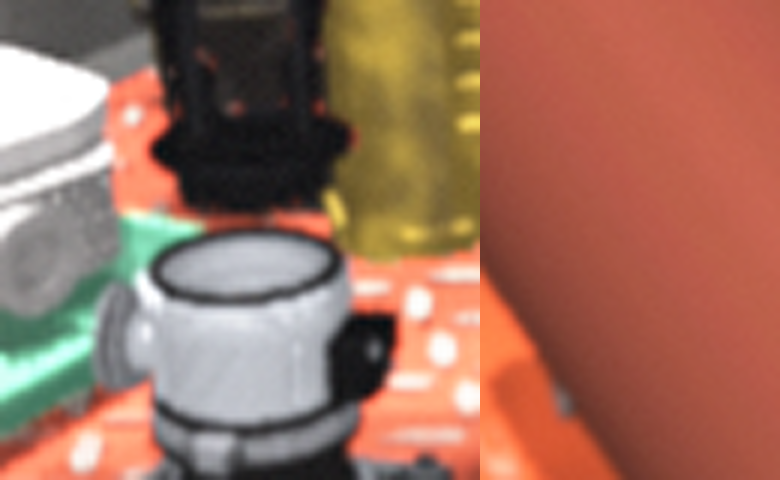

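```bash
python3 - <<'E'
from h import *
for h in(.2015,.2072): print("flange pred",proj("side",[.552,.208,.3472-h+.018]),"spigot foot",proj("side",[.552,.208,.3472-h]))
for z in(.107,.110,.114): print("mouth pred",z,proj("side",[.552,.209,z]))
K,k,R,t=cam("side");print(R[0])
# dark profile of ring/cap per row
m=cv2.imread("pics/s5.png").max(2)
for r in range(188,208): 
    w=np.where(m[r,185:232]<60)[0]; print(r,w.min()+185 if len(w) else None,w.max()+185 if len(w) else None,end="; ")
print()
for r in range(206,224):
    w=np.where(m[r,180:232]<75)[0]; print(r,w+180)
E
```

```text
flange pred [206.28024073 190.46681342] spigot foot [206.85051619 198.16204027]
flange pred [206.4615448 192.916479 ] spigot foot [207.02972415 200.57423491]
mouth pred 0.107 [207.78356432 214.46565592]
mouth pred 0.11 [207.69089239 213.2319128 ]
mouth pred 0.114 [207.56704564 211.5819729 ]
[-0.86461827 -0.50191171 -0.02280092]
188 195 216; 189 195 219; 190 194 221; 191 194 222; 192 193 222; 193 192 222; 194 191 222; 195 191 221; 196 192 220; 197 193 220; 198 194 219; 199 195 219; 200 195 219; 201 195 218; 202 196 217; 203 196 217; 204 198 212; 205 207 207; 206 None None; 207 None None; 
206 []
207 []
208 [207 208]
209 [199 200]
210 [218]
211 [194 219 220]
212 [192 220 221]
213 [191 220 221]
214 [220 221]
215 [219 220]
216 [191 218 219]
217 [192 216]
218 [193 194]
219 [197 198 209]
220 []
221 []
222 []
223 [223 224 225 226 227 228 229 230]
```

```bash
python3 - <<'E'
from h import *
from scipy.optimize import least_squares
def ringpts(im,n,c0,z,rad):
    # radial darkest search (sub-pixel) around the projected seal ring
    g=cv2.GaussianBlur(im.max(2).astype(np.float32),(0,0),.6); out=[]
    rs=np.linspace(.031,.041,41)
    for a in np.linspace(0,2*np.pi,72,endpoint=False):
        P=[proj(n,[c0[0]+r*np.cos(a),c0[1]+r*np.sin(a),z]) for r in rs]
        v=np.array([cv2.getRectSubPix(g,(1,1),tuple(map(float,p)))[0,0] for p in P]); i=v.argmin()
        if 0<i<40: out.append((a,P[i],v[i],rs[i]))
    return out
t=cv2.imread("pics/top0.png");s=cv2.imread("pics/side0.png")
for z in(.107,.110,.113,.116):
  r=[]
  for n,im,c in(("top",t,[.5515,.209]),("side",s,[.554,.211])):
    for it in range(6):
        pts=[p for p in ringpts(im,n,c,z,0) if p[2]<110]
        W=np.array([atz(n,p[1],z)[:2] for p in pts])
        f=least_squares(lambda q:np.hypot(W[:,0]-q[0],W[:,1]-q[1])-q[2],[*c,.035],loss="soft_l1",f_scale=.001)
        c=f.x[:2]
    r.append((n,len(pts),f.x.round(4),round(float(np.sqrt(2*f.cost/len(pts))),4)))
  print(z,r)
E
```

```text
Traceback (most recent call last):
  File "h.py", line 6, in proj
    K,k,R,t=cam(n); c=R@np.array(P,float)+t; s=c[:2]/c[2]; s=s*(1+k*(s@s)); return (K@[s[0],s[1],1])[:2]
            ~~~^^^
  File "h.py", line 4, in cam
    m=camera_model(n); return np.array(m["K"],float),float(m["k1"]),cv2.Rodrigues(np.array(m["rvec"],float))[0],np.array(m["tvec"],float).ravel()
ValueError: time passes only in moves, steps and waits
```

```bash
sed -i 's/^def cam(n)/import functools\n@functools.lru_cache(None)\ndef cam(n)/' h.py; python3 - <<'E'
from h import *
from scipy.optimize import least_squares
def ringpts(g,n,c0,z):
    out=[]; rs=np.linspace(.031,.041,41)
    for a in np.linspace(0,2*np.pi,72,endpoint=False):
        P=np.array([proj(n,[c0[0]+r*np.cos(a),c0[1]+r*np.sin(a),z]) for r in rs],np.float32)
        v=cv2.remap(g,P[:,:1].copy(),P[:,1:].copy(),cv2.INTER_LINEAR).ravel(); i=v.argmin()
        if 0<i<40 and v[i]<110: out.append(P[i])
    return out
G={n:cv2.GaussianBlur(cv2.imread(f"pics/{n}0.png").max(2).astype(np.float32),(0,0),.6) for n in("top","side")}
for z in(.107,.110,.113,.116):
  for n,c in(("top",[.5515,.209]),("side",[.554,.211])):
    for it in range(5):
        pts=ringpts(G[n],n,c,z); W=np.array([atz(n,p,z)[:2] for p in pts])
        f=least_squares(lambda q:np.hypot(W[:,0]-q[0],W[:,1]-q[1])-q[2],[*c,.035],loss="soft_l1",f_scale=.001); c=f.x[:2]
    print(z,n,len(pts),f.x.round(4),round(float(np.sqrt(2*f.cost/len(pts))),4))
E
```

```text
0.107 top 1 [0.5559 0.2423 0.0353] 0.0Traceback (most recent call last):
  File "<stdin>", line 15, in <module>
    return func(*args, **kwargs)
    vector_fun = VectorFunction(
        fun_wrapped,
    ...<6 lines>...
        workers=workers
    )
    self._update_fun()
    ~~~~~~~~~~~~~~~~^^
    self.f = self.fun_wrapped(xp_copy(self.x))
             ~~~~~~~~~~~~~~~~^^^^^^^^^^^^^^^^^
    return np.atleast_1d(self.fun(x))
                         ~~~~~~~~^^^
    return self.f(x, *self.args, **self.kwargs)
           ~~~~~~^^^^^^^^^^^^^^^^^^^^^^^^^^^^^^
  File "<stdin>", line 15, in <lambda>
IndexError: too many indices for array: array is 1-dimensional, but 2 were indexed
```

```bash
python3 - <<'E'
from h import *
from scipy.optimize import least_squares
def ringpts(g,n,c0,z):
    out=[]; rs=np.linspace(.030,.041,45)
    for a in np.linspace(0,2*np.pi,72,endpoint=False):
        P=np.array([proj(n,[c0[0]+r*np.cos(a),c0[1]+r*np.sin(a),z]) for r in rs],np.float32)
        v=cv2.remap(g,P[:,:1].copy(),P[:,1:].copy(),cv2.INTER_CUBIC).ravel(); i=v.argmin()
        if 0<i<44 and v[i]<v[0]-15 : out.append(P[i])
    return np.array(out)
G={n:cv2.imread(f"pics/{n}0.png").max(2).astype(np.float32) for n in("top","side")}
for z in(.107,.111,.115):
  for n,c in(("top",[.5515,.209]),("side",[.554,.211])):
    for it in range(5):
        W=np.array([atz(n,p,z)[:2] for p in ringpts(G[n],n,c,z)])
        if len(W)<8: print(n,"few",len(W)); break
        f=least_squares(lambda q:np.hypot(W[:,0]-q[0],W[:,1]-q[1])-q[2],[*c,.035],loss="soft_l1",f_scale=.001); c=f.x[:2]
    print(z,n,len(W),f.x.round(4),round(float(np.sqrt(2*f.cost/len(W))),4))
E
```

```text
0.107 top 57 [0.5441 0.208  0.0361] 0.0014
0.107 side 69 [0.5617 0.2051 0.0346] 0.0009
0.111 top 72 [0.5556 0.2144 0.0342] 0.0004
0.111 side 69 [0.5555 0.2126 0.0342] 0.0009
0.115 top 72 [0.5546 0.2138 0.0341] 0.0004
0.115 side 67 [0.5493 0.22   0.0338] 0.001
```

```bash
python3 - <<'E'
from h import *
plan([.5553,.213,.320],35)
E
```

```text
t 8.35 pos [0.5521 0.2085 0.3475] tilt [ 0.0004 -0.0002] yaw_y 34.97 F [-0.33  0.05 -0.45] w 0.381
shift units [0.07 0.21 1.1 ] turn z units -0.0
```

Emit:
drive_tool:
  rows:
    - [[0.07, 0.21, 0.2, 0, 0, 0, -1], [0, 0, 0.2, 0, 0, 0, -1], [0, 0, 0.2, 0, 0, 0, -1], [0, 0, 0.2, 0, 0, 0, -1], [0, 0, 0.15, 0, 0, 0, -1], [0, 0, 0.15, 0, 0, 0, -1], [0, 0, 0, 0, 0, 0, -1], [0, 0, 0, 0, 0, 0, -1]]

```text
t: 9.02
position: [0.5553, 0.2134, 0.3195]
eef_rot: [0.462, 0.887, -0.0, -0.0]
ft_force: [0.3, 1.3, -0.2]
width: 0.378
finger_force: 24.4
```

Emit:
drive_tool:
  rows:
    - [[0, 0, 0.04, 0, 0, 0, -1], [0, 0, 0.04, 0, 0, 0, -1], [0, 0, 0.04, 0, 0, 0, -1], [0, 0, 0.04, 0, 0, 0, -1], [0, 0, 0, 0, 0, 0, -1], [0, 0, 0, 0, 0, 0, -1], [0, 0, 0, 0, 0, 0, -1], [0, 0, 0, 0, 0, 0, -1]]

```text
t: 9.68
position: [0.5554, 0.2135, 0.3158]
eef_rot: [0.462, 0.887, 0.0, 0.0]
ft_force: [0.2, -0.4, -0.3]
width: 0.382
finger_force: 24.4
```

No contact yet, so I'll continue gently.

Emit:
drive_tool:
  rows:
    - [[0, 0, 0.04, 0, 0, 0, -1], [0, 0, 0.04, 0, 0, 0, -1], [0, 0, 0, 0, 0, 0, -1], [0, 0, 0, 0, 0, 0, -1], [0, 0, 0, 0, 0, 0, -1], [0, 0, 0, 0, 0, 0, -1], [0, 0, 0, 0, 0, 0, -1], [0, 0, 0, 0, 0, 0, -1]]

```text
t: 10.35
position: [0.5553, 0.2135, 0.3138]
eef_rot: [0.462, 0.887, 0.0, -0.0]
ft_force: [0.0, -0.2, -1.7]
width: 0.379
finger_force: 24.4
```

Emit:
drive_tool:
  rows:
    - [[0, 0, 0.04, 0, 0, 0, -1], [0, 0, 0.04, 0, 0, 0, -1], [0, 0, 0, 0, 0, 0, -1], [0, 0, 0, 0, 0, 0, -1], [0, 0, 0, 0, 0, 0, -1], [0, 0, 0, 0, 0, 0, -1], [0, 0, 0, 0, 0, 0, -1], [0, 0, 0, 0, 0, 0, -1]]

```text
t: 11.02
position: [0.5554, 0.2135, 0.3118]
eef_rot: [0.462, 0.887, 0.0, 0.0]
ft_force: [0.1, -0.2, -0.5]
width: 0.377
finger_force: 24.4
```

Emit:
drive_tool:
  rows:
    - [[0, 0, 0.04, 0, 0, 0, -1], [0, 0, 0.04, 0, 0, 0, -1], [0, 0, 0.04, 0, 0, 0, -1], [0, 0, 0, 0, 0, 0, -1], [0, 0, 0, 0, 0, 0, -1], [0, 0, 0, 0, 0, 0, -1], [0, 0, 0, 0, 0, 0, -1], [0, 0, 0, 0, 0, 0, -1]]

```text
t: 11.68
position: [0.5554, 0.2135, 0.3088]
eef_rot: [0.462, 0.887, 0.0, 0.0]
ft_force: [0.1, 1.0, -0.5]
width: 0.376
finger_force: 24.4
```

Emit:
drive_tool:
  rows:
    - [[0, 0, 0.04, 0, 0, 0, -1], [0, 0, 0.04, 0, 0, 0, -1], [0, 0, 0, 0, 0, 0, -1], [0, 0, 0, 0, 0, 0, -1], [0, 0, 0, 0, 0, 0, -1], [0, 0, 0, 0, 0, 0, -1], [0, 0, 0, 0, 0, 0, -1], [0, 0, 0, 0, 0, 0, -1]]

```text
t: 12.35
position: [0.5553, 0.2135, 0.3068]
eef_rot: [0.462, 0.887, 0.0, 0.0]
ft_force: [-0.4, -0.1, -0.7]
width: 0.381
finger_force: 24.4
```

Emit:
drive_tool:
  rows:
    - [[0, 0, 0.04, 0, 0, 0, -1], [0, 0, 0.04, 0, 0, 0, -1], [0, 0, 0, 0, 0, 0, -1], [0, 0, 0, 0, 0, 0, -1], [0, 0, 0, 0, 0, 0, -1], [0, 0, 0, 0, 0, 0, -1], [0, 0, 0, 0, 0, 0, -1], [0, 0, 0, 0, 0, 0, -1]]

```text
t: 13.02
position: [0.5553, 0.2135, 0.3048]
eef_rot: [0.462, 0.887, 0.0, -0.0]
ft_force: [0.5, 0.1, -1.5]
width: 0.38
finger_force: 24.4
```

Emit:
drive_tool:
  rows:
    - [[0, 0, 0.04, 0, 0, 0, -1], [0, 0, 0.04, 0, 0, 0, -1], [0, 0, 0, 0, 0, 0, -1], [0, 0, 0, 0, 0, 0, -1], [0, 0, 0, 0, 0, 0, -1], [0, 0, 0, 0, 0, 0, -1], [0, 0, 0, 0, 0, 0, -1], [0, 0, 0, 0, 0, 0, -1]]

```text
t: 13.68
position: [0.5554, 0.2135, 0.3029]
eef_rot: [0.462, 0.887, 0.0, 0.0]
ft_force: [0.4, -1.4, 2.5]
width: 0.376
finger_force: 24.5
```

Emit:
drive_tool:
  rows:
    - [[0, 0, 0.04, 0, 0, 0, -1], [0, 0, 0.02, 0, 0, 0, -1], [0, 0, 0, 0, 0, 0, -1], [0, 0, 0, 0, 0, 0, -1], [0, 0, 0, 0, 0, 0, -1], [0, 0, 0, 0, 0, 0, -1], [0, 0, 0, 0, 0, 0, -1], [0, 0, 0, 0, 0, 0, -1]]

```text
t: 14.35
position: [0.5554, 0.2135, 0.3014]
eef_rot: [0.462, 0.887, 0.0, 0.0]
ft_force: [0.5, 0.1, 4.3]
width: 0.381
finger_force: 24.5
```

Emit:
drive_tool:
  rows:
    - [[0, 0, 0.04, 0, 0, 0, -1], [0, 0, 0, 0, 0, 0, -1], [0, 0, 0, 0, 0, 0, -1], [0, 0, 0, 0, 0, 0, -1], [0, 0, 0, 0, 0, 0, -1], [0, 0, 0, 0, 0, 0, -1], [0, 0, 0, 0, 0, 0, -1], [0, 0, 0, 0, 0, 0, -1]]

```text
t: 15.02
position: [0.5554, 0.2135, 0.3005]
eef_rot: [0.462, 0.887, 0.0, 0.0]
ft_force: [0.3, 0.0, 6.4]
width: 0.38
finger_force: 24.5
```

Emit:
drive_tool:
  rows:
    - [[0, 0, 0.03, 0, 0, 0, -1], [0, 0, 0, 0, 0, 0, -1], [0, 0, 0, 0, 0, 0, -1], [0, 0, 0, 0, 0, 0, -1], [0, 0, 0, 0, 0, 0, -1], [0, 0, 0, 0, 0, 0, -1], [0, 0, 0, 0, 0, 0, -1], [0, 0, 0, 0, 0, 0, -1]]

```text
t: 15.68
position: [0.5555, 0.2136, 0.3002]
eef_rot: [0.462, 0.887, 0.0, 0.0]
ft_force: [-1.0, -0.3, 9.1]
width: 0.383
finger_force: 24.5
```

Emit:
drive_tool:
  rows:
    - [[0, 0, 0.02, 0, 0, 0, -1], [0, 0, 0, 0, 0, 0, -1], [0, 0, 0, 0, 0, 0, -1], [0, 0, 0, 0, 0, 0, -1], [0, 0, 0, 0, 0, 0, -1], [0, 0, 0, 0, 0, 0, -1], [0, 0, 0, 0, 0, 0, -1], [0, 0, 0, 0, 0, 0, -1]]

```text
t: 16.35
position: [0.5555, 0.2137, 0.3001]
eef_rot: [0.462, 0.887, 0.0, 0.0]
ft_force: [-1.7, -0.7, 12.5]
width: 0.382
finger_force: 24.5
```

Emit:
drive_tool:
  rows:
    - [[0, 0, 0.02, 0, 0, 0, -1], [0, 0, 0, 0, 0, 0, -1], [0, 0, 0, 0, 0, 0, -1], [0, 0, 0, 0, 0, 0, -1], [0, 0, 0, 0, 0, 0, -1], [0, 0, 0, 0, 0, 0, -1], [0, 0, 0, 0, 0, 0, -1], [0, 0, 0, 0, 0, 0, -1]]

```text
t: 17.02
position: [0.5556, 0.2138, 0.3]
eef_rot: [0.462, 0.887, 0.0, 0.001]
ft_force: [-2.5, -1.8, 15.4]
width: 0.382
finger_force: 24.6
```

Emit:
drive_tool:
  rows:
    - [[0, 0, 0, 0, 0, 0, 0.1], [0, 0, 0, 0, 0, 0, 0.3], [0, 0, 0, 0, 0, 0, 0.5], [0, 0, 0, 0, 0, 0, 0.5], [0, 0, 0, 0, 0, 0, 0.5], [0, 0, 0, 0, 0, 0, 0.5], [0, 0, 0, 0, 0, 0, 0.5], [0, 0, 0, 0, 0, 0, 0.5]]

```text
t: 17.68
position: [0.5552, 0.2134, 0.2982]
eef_rot: [0.462, 0.887, -0.0, -0.0]
ft_force: [0.0, -0.3, -0.2]
width: 0.744
finger_force: 0.0
```

Emit:
drive_tool:
  rows:
    - [[0, 0, -0.2, 0, 0, 0, 0.5], [0, 0, -0.4, 0, 0, 0, 0.5], [0, 0, -0.8, 0, 0, 0, 0.5], [0, 0, -0.8, 0, 0, 0, 0.5], [0, 0, -0.8, 0, 0, 0, 0.5], [0, 0, -0.8, 0, 0, 0, 0.5], [0, 0, -0.8, 0, 0, 0, 0.5], [0, 0, -0.8, 0, 0, 0, 0.5]]

```text
t: 18.35
position: [0.5551, 0.2136, 0.4357]
eef_rot: [0.462, 0.887, 0.0, 0.0]
ft_force: [0.6, 0.8, 0.2]
width: 0.752
finger_force: 0.0
```

```bash
python3 - <<'E'
from h import *
plan([.5553,.213,.320],35)
m=get_image("side")
cv2.imwrite("pics/c6.png",cv2.resize(m[150:240,150:270],(800,600),interpolation=cv2.INTER_CUBIC))
E
```

```text
t 18.35 pos [0.5551 0.2136 0.4357] tilt [0.001  0.0004] yaw_y 35.02 F [0.59 0.78 0.22] w 0.752
shift units [-0.02 -0.01  4.63] turn z units 0.0
```

View pics/c6.png

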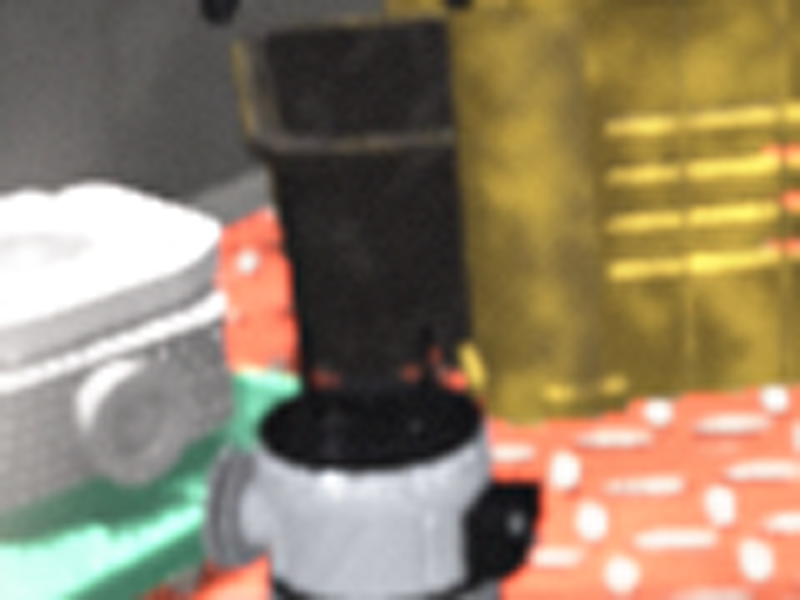

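The picture shows the cap level on the mouth, its flange covering the seal ring at crop (370,430), with the gripper clear above. Handing in.

```bash
python3 -c "
from bench import *
print(sign_off())"
```

```text
the job is handed in; nothing more can be done
None
```

The small black dust cap was pressed home in the throttle mouth at about 15 N with both tabs squeezed, then released. The last picture shows it sitting level with the gripper clear, and the job is handed in; the sign-off returned no verdict.

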